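# Lock the brake-pad drilling jig and hold it out over the ledge

## Robot

A 6-joint arm with a two-finger parallel gripper is mounted at the origin on the work surface. World frame = base frame: x ahead of the robot, y to its left, z up, the work surface at z = 0. Lengths are in m, angles in rad, forces in N, time in s.
With the tool pointing down it reaches from about 0.275 to 0.75 m from the base axis. Payload 10.2 kg.
Tool frame: the origin (TCP) lies midway between the tips of the shut fingers; the grasp point (between the pads) lies 19 mm behind it (env.hold_point_z is the distance from the TCP to the grasp point, in m); x points along the fingers, z is the direction in which the jaws open and shut, and the axes are right-handed (so a half turn about x gives the same grasp; the last joint's range is limited). The gripper opens to 85 mm and grips with 20 to 120 N. Pads are 22 mm wide; open, the fingers measure 114 mm over their backs; the gripper's body (76 mm by 85 mm) begins 54 mm behind the grasp point. The pads swing forward as they close: fully open they stand 13 mm farther back than shut.
Start: joints at [-1.362, 0.313, 1.498, -0, 1.331, -0.223], TCP at [0.22, -0.477, 0.231] pointing down, gripper open.
Joint ranges: [-2.94, 2.94], [-0.97, 2.17], [0.19, 2.56], [-1.23, 4.37], [0.02, 3.11], [-2.88, 2.88]. Speed limits (rad/s): [2.39, 2.39, 3.01, 3.14, 3.14, 3.14].

## Interface

Orientations are given as a unit quaternion [x, y, z, w].
In Python, from bench import env, kinematics, monitor, eyes, job gives the robot as it stands. The module is installed in compiled form; this text tells all that it offers. Calls block until the motion is done:
- env.reach(position, orientation): joint-space move of the TCP to a pose.
- env.movel(position, velocity=0.15, frame=None, guard=None): straight line of the TCP; frame=None keeps the orientation; velocity is the mean speed in m/s. With guard (N) it stops when the force on the tool has changed by that much, and returns True; else False.
- env.set_joints(angles): joint-space move.
- env.release() and env.close_gripper(effort=None): open the fingers fully, or close them until they stop; effort is the grip in N (None keeps the last).
- env.hold(seconds).
- kinematics.ik(position, orientation): joint angles nearest the present ones, or None.
- monitor.sense(): the state.
- eyes.grab_frame(name): name is "scene" or "side" or "wrist"; returns a dict with "frame" (420x560x3 uint8, red, green, blue), "mtx" (3x3 intrinsics, pixels), "k1" (the pictures are not rectified: a ray, as slopes to the right and down, at radius r is drawn at 1 + k1 r^2 times it, then the intrinsics apply), "view" (4x4, takes a point from world to camera coordinates). Camera axes: x right, y down, z forward; pixel columns grow to the right and rows downward; lengths in m; the calibration is good to about 2 mm. A picture is of the moment at which its call begins. There is no depth.
A pose or a line that the arm cannot do raises env.MotionError and nothing moves.
- job.hand_in(): hands the job in, once; it reports no verdict.
The state is a dict: "clock": time; "joints": joint angles; "qvel": joint speeds; "joint_efforts": joint torques, N m; "position": TCP position; "ee_rot": TCP orientation; "contact_force": force on the tool from outside, world axes, zero at the start; "ft_torque": the same for the moment, N m; "finger_gap": opening from 0.0 (shut) to 1.0 (fully open).
Only numpy, scipy, OpenCV 4.12 (cv2) and the standard library are available. Lean on these libraries where they do the work, as an engineer would, in place of code of your own. Each camera call takes 0.05 s, during which the arm holds its last target. There are 200 camera calls.

## Task

Get the drilling jig ready so a colleague can drill the brake pad clear of the ledge: turn the red turnbutton until its tongue lies over the blue leaf and locks it shut, then slide the jig outward, flat on the ledge, until the red line across its plate is at the ledge's end edge and square to it. Past that point the jig is nose-heavy, so do not let go: finish while still holding its tail in the gripper, so that it stays flat on the ledge and does not tip. Leave the yellow box, tape dispenser and stapler where they are.

Things in the scene. Friction and masses are not known exactly. Their poses are not given: they have to be found in the camera images.
- ledge: fixed raised counter ledge with a dark steel top, 440 (its x) x 240 (its y) x 85 mm high. Origin at the centre of its underside on the counter; its x axis points outward, to the end over which the jig is slid (roughly the robot's left), z up. The counter lies 85 mm below its top.
- ledge_edge (a point): middle of the ledge's outward end edge, on the top surface (85 mm above the counter); axes as the ledge's: x outward, square to the edge; y along the edge; z up
- jig: loose drilling jig, 0.7 to 1 kg, on the ledge: aluminium plate 280 (x) x 100 (y) x 8 mm, a brake pad near its nose. Origin on its underside below the middle of the red line; x to the nose (outward), z up; plate x = -140 (tail) to +140 mm (nose). Centre of mass 35 mm noseward of the line: with the line at the edge it tips unless its tail is held. Leaf and bushes at most 34 mm above the underside
- line (a point): middle of the red line, 3 mm wide, painted across the plate's top (8 mm above the underside) and down both its sides, halfway along the plate; axes as the jig's
- handle (a point): middle of the black bridge handle across the jig's tail, 105 mm behind the line: a round bar of 12 mm diameter along the jig's y, free between its posts for 60 mm, its centre 48 mm above the jig's underside (34 mm clear under the bar); rigid on the plate; axes as the jig's
- button_grip (a point): point on the turnbutton's upright pivot axis, at the top of its red thumb rib, 55.5 mm above the jig's underside. The rib is 9 mm thick, 18 mm high, 32 mm long along the tongue (10 mm behind the axis to 22 mm ahead); below it a flat steel tongue 16 mm wide reaches 32 mm from the axis. Pinch the rib across its 9 mm
- turnbutton (a joint): angle of the turnbutton about the upright axis through button_grip, 16 mm noseward of the line. 0: tongue along the jig's -y, clear of the leaf; grows counterclockwise seen from above to its stop at 1.57: tongue along the jig's +x, over the leaf's free edge (locked). Stays where left; takes about 0.04 N m
- leaf (a joint): opening angle of the blue leaf about its hinge at the nose, rad; 0 shut (as it starts), grows as it lifts; it falls shut by its own weight
- pad_box: loose yellow box with a black band, 66 x 125 x 58 mm, standing on the ledge behind the jig's tail; origin at the centre of its underside; leave alone
- tape_dispenser: loose blue tape dispenser with a roll of tape, 165 x 62 mm, 96 mm high, on the counter to the robot's left, beyond the jig's nose; origin at the centre of its underside; leave alone
- stapler: loose purple and black stapler, 130 x 34 mm, 50 mm high, on the counter to the robot's left; origin at the centre of its underside; leave alone

How it is judged:
On the way, in this order (a step that is already met when the one before it is completed fails the run):
1. the turnbutton is turned over the leaf before the jig is slid out (value of joint turnbutton above 1.35 rad and value of joint leaf below 0.08 rad and x of line in the frame of ledge_edge below -0.02 m), for 0.2 s.
2. the jig is slid out until its red line is at the ledge's end edge, and is held (x of line in the frame of ledge_edge between -0.006 and 0.006 m and contact force between jig and the fingers above 1 N), for 0.2 s.
At the end, for the whole second after the job is handed in: Button within 0.22 rad of its locked stop, leaf shut; jig at rest flat on the ledge (tilt < 2 deg, height within 5 mm), red line within 6 mm of the end edge, square within 4 deg, within 70 mm of the edge's middle; fingers hold it (> 1 N), and only ledge and robot carry it (all of step 2 and value of joint turnbutton above 1.35 rad and value of joint leaf below 0.08 rad and y of line in the frame of ledge_edge between -0.07 and 0.07 m and z of line in the frame of ledge_edge between 0.003 and 0.013 m and angle between the x axis of jig and the x axis of ledge_edge, either way round below 0.07 rad and angle between jig's own z axis and vertical below 0.035 rad and linear speed of jig below 0.01 m/s and contact force between jig and ledge above 0.5 N and x of handle in the frame of ledge_edge below -0.08 m and contact force between jig and pad_box below 0.2 N and contact force between jig and tape_dispenser below 0.2 N and contact force between jig and stapler below 0.2 N); the arm keeps its last pose, push and grip.
It fails at once if the jig tips (more than 10 degrees) (angle between jig's own z axis and vertical above 0.175 rad).
It fails at once if the jig is lifted off the ledge instead of slid (z of line in the frame of ledge_edge above 0.025 m).
It fails at once if the yellow box is disturbed (distance of pad_box from where it was at the start of the episode above 0.02 m).
It fails at once if the tape dispenser is disturbed (distance of tape_dispenser from where it was at the start of the episode above 0.02 m).
It fails at once if the stapler is disturbed (distance of stapler from where it was at the start of the episode above 0.02 m).
It also fails if it takes over 45 s, if anything falls off the work surface, if the arm or the gripper's body presses on something with over 40 N, if the wrist force passes 120 N, or if a joint passes its speed limit or range.

## Working session

There is one attempt and no reset: what is moved stays moved. The work goes in short steps, each a Python script; the robot and the scene stay as the last script left them, time stands still between calls to the robot, and variables do not carry over. Pictures are saved under pics/ and viewed, about 8 in all and at most 12, crops included, and the job is handed in when it is done.

```bash
mkdir -p pics; ls
cat > h.py <<'E'
import numpy as np, cv2
from bench import env, kinematics, monitor, eyes, job
def grab(n,out=None):
    f=eyes.grab_frame(n)
    if out: cv2.imwrite('pics/'+out,f['frame'][:,:,::-1])
    return f
def ray(f,uv):
    K=np.array(f['mtx']);p=(np.array(uv,float)-K[:2,2])/np.array([K[0,0],K[1,1]])
    q=p.copy()
    for _ in range(20): q=p/(1+f['k1']*(q@q))
    V=np.array(f['view']);R=V[:3,:3];c=-R.T@V[:3,3]
    return c,R.T@np.array([q[0],q[1],1])
def onz(f,uv,z):
    c,d=ray(f,uv);return c+d*(z-c[2])/d[2]
def proj(f,P):
    V=np.array(f['view']);p=V[:3,:3]@np.array(P)+V[:3,3];q=p[:2]/p[2];q=q*(1+f['k1']*(q@q));K=np.array(f['mtx'])
    return np.array([K[0,0]*q[0]+K[0,2],K[1,1]*q[1]+K[1,2]])
E
python3 - <<'E'
from h import *
a=grab('scene')['frame'];b=grab('side')['frame']
cv2.imwrite('pics/a.png',a[:,:,::-1]);cv2.imwrite('pics/b.png',b[:,:,::-1])
for n in('scene','side','wrist'):
    f=eyes.grab_frame(n);c,d=ray(f,(280,210));print(n,c,d,f['mtx'][0],f['k1'])
print(monitor.sense())
E
```

```text
pics
scene [1.27710612 0.47006229 0.74633558] [-0.69702625 -0.37593076 -0.61071117] [406.44000328   0.         280.91593614] -0.12269214938143315
side [0.44752596 0.86953686 0.65760899] [ 0.0700373  -0.81554733 -0.57469232] [419.96367745   0.         281.08285117] -0.07180692988971656
wrist [ 0.28918846 -0.44387437  0.37389651] [-0.27787371 -0.13214177 -0.95151728] [295.29901813   0.         278.85160886] -0.022024545081995948
{'clock': 0.25, 'joints': array([-1.36241147e+00,  3.13148817e-01,  1.49799929e+00,  2.60249763e-05,
        1.33101237e+00, -2.23376535e-01]), 'qvel': array([ 4.36544094e-05, -1.39193341e-03, -2.37536783e-03, -1.86037888e-04,
       -6.93171955e-04,  2.32533844e-05]), 'joint_efforts': array([-1.75281606e-03, -4.11839068e+01, -2.59553415e+01, -2.77007739e-04,
        2.56934385e-03, -1.10318402e-05]), 'position': array([ 0.21968196, -0.47671592,  0.23105405]), 'ee_rot': array([ 0.38144129,  0.59563126, -0.38114272,  0.59536222]), 'contact_force': array([-0.1802966 ,  0.22629972,  0.30969943]), 'ft_torque': array([ 0.0263057 , -0.01334967, -0.02659085]), 'finger_gap': 0.997067798020681}
```

View pics/a.png

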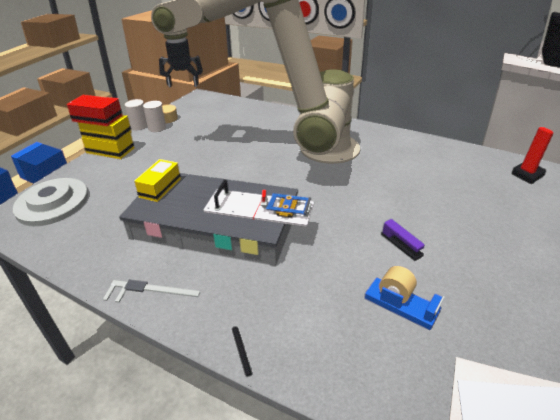

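View pics/b.png

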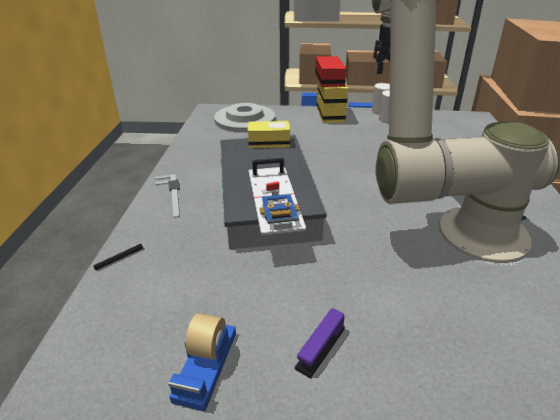

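The scene view shows the jig at about (205–312, 185–220), with the button rib at (264,196) and the handle at (221,194). The ledge's outward edge runs from (277,253) to (300,190). In the side view the edge runs from (230,220) to (320,212), and the jig's line is near (270,195). I'll zoom in on both views.

Run:
```python
from h import *
a=cv2.imread('pics/a.png')[150:270,115:325];b=cv2.imread('pics/b.png')[130:255,205:335]
A=cv2.resize(a,(798,456)[:2] if 0 else (525,300),interpolation=cv2.INTER_CUBIC)
A=cv2.resize(a,None,fx=3.8,fy=3.8,interpolation=cv2.INTER_CUBIC)[:, :798]
cv2.imwrite('pics/a2.png',A)
cv2.imwrite('pics/b2.png',cv2.resize(b,None,fx=4.6,fy=4.6,interpolation=cv2.INTER_CUBIC))
```

```text
(no output)
```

View pics/a2.png

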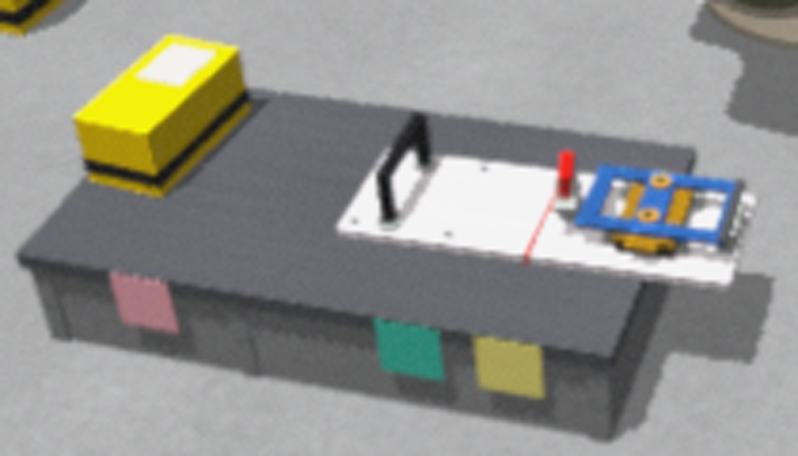

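View pics/b2.png

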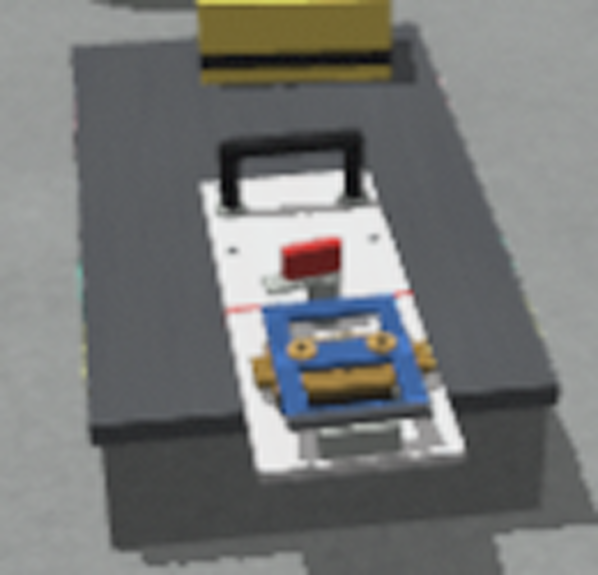

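The zooms give these points:
- **Scene zoom:** the ledge's outward corners are at (695,150) and (612,357). The line runs from (527,260) towards (557,195). The rib top is near (566,153).
- **Side zoom:** the ledge corners are at (92,432) and (558,395). The line ends are at (225,312) and (412,293). The plate corners are at (202,182), (375,172), (255,470) and (465,450).

Next I'll compute positions from these points.

Run:
```python
from h import *
fa=grab('scene');fb=grab('side')
A=lambda u,v:((u+.5)/3.8-.5+115,(v+.5)/3.8-.5+150)
B=lambda u,v:((u+.5)/4.6-.5+205,(v+.5)/4.6-.5+130)
for n,f,p,z in [('ledge inner',fa,A(695,150),.085),('ledge outer',fa,A(612,357),.085),('ledge back outer',fa,A(20,260),.085),
 ('S ledge outer',fb,B(92,432),.085),('S ledge inner',fb,B(558,395),.085),('S back outer',fb,B(73,47),.085),('S back inner',fb,B(415,25),.085),
 ('line near',fa,A(527,258),.093),('tail near',fa,A(338,230),.093),('nose near',fa,A(737,280),.093),
 ('S line outer',fb,B(225,312),.093),('S line inner',fb,B(412,293),.093),('S tail outer',fb,B(202,182),.093),('S tail inner',fb,B(375,172),.093),('S nose outer',fb,B(255,468),.093),('S nose inner',fb,B(465,448),.093),
 ('rib top a',fa,A(566,153),.1405),('S rib top L',fb,B(283,245),.1405),('S rib top R',fb,B(340,238),.1405),
 ('S handle L',fb,B(225,140),.139),('S handle R',fb,B(360,132),.139),('handle L',fa,A(382,172),.139),('handle R',fa,A(420,116),.139)]:
    print(n,onz(f,p,z)[:2].round(4))
```

```text
ledge inner [0.4136 0.0627]
ledge outer [0.6443 0.1149]
ledge back outer [ 0.7434 -0.3052]
S ledge outer [0.6386 0.1192]
S ledge inner [0.4089 0.0715]
S back outer [ 0.7349 -0.3122]
S back inner [ 0.5037 -0.3624]
line near [0.59   0.0209]
tail near [ 0.6219 -0.1139]
nose near [0.5483 0.158 ]
S line outer [0.5853 0.0196]
S line inner [ 0.4871 -0.006 ]
S tail outer [ 0.6175 -0.1186]
S tail inner [ 0.5161 -0.1376]
S nose outer [0.5532 0.1522]
S nose inner [0.4544 0.1295]
rib top a [0.5284 0.0188]
S rib top L [0.5523 0.0268]
S rib top R [0.5236 0.0179]
S handle L [ 0.5976 -0.0867]
S handle R [ 0.5222 -0.1013]
handle L [ 0.6015 -0.0843]
handle R [ 0.532  -0.0995]
```

Line middle is at about (0.537, 0.007), jig yaw about 103°, and the line is about 85 mm short of the edge. The pivot is at about (0.533, 0.021). Next I'll move above the button with the jaws along the jig's x, and check the range of the last joint first.

```bash
cat >> h.py <<'E'
from scipy.spatial.transform import Rotation as Rn
def ori(th):
    x=np.array([0,0,-1.]);z=np.array([np.cos(th),np.sin(th),0]);y=np.cross(z,x)
    return Rn.from_matrix(np.c_[x,y,z]).as_quat()
E
python3 - <<'E'
from h import *
th=np.radians(103)
P=[.533,.021,.24]
for t in (th,th-np.pi):
    print([None if (q:=kinematics.ik(P,ori(t+d))) is None else q[[0,5]].round(2) for d in (0,np.pi/2)], kinematics.ik([.565,-.10,.12],ori(t)))
t=th if (lambda a,b: a is not None and b is not None and max(abs(a[5]),abs(b[5]))<2.7 and abs(b[5]-a[5])<2)(kinematics.ik(P,ori(th)),kinematics.ik(P,ori(th+np.pi/2))) else th-np.pi
print(np.degrees(t)); env.reach(P,ori(t))
f=grab('wrist','w1.png');print(monitor.sense()['position'],monitor.sense()['clock'])
for p in ([.533,.021,.1405],[.537,.007,.093]): print(proj(f,p))
E
```

```text
[array([-0.18, -1.98]), array([-0.18,  2.73])] [-3.79281630e-01  5.24173927e-01  1.49063862e+00 -4.44089210e-16
  1.12678011e+00 -2.17697076e+00]
[array([-0.18,  1.16]), array([-0.18, -0.41])] [-0.37928163  0.52417393  1.49063862  0.          1.12678011  0.96462189]
-77.0
[0.53303608 0.0202512  0.23996519] 2.5083
[278.71867404 208.02444153]
[293.05788119 193.1762706 ]
```

View pics/w1.png

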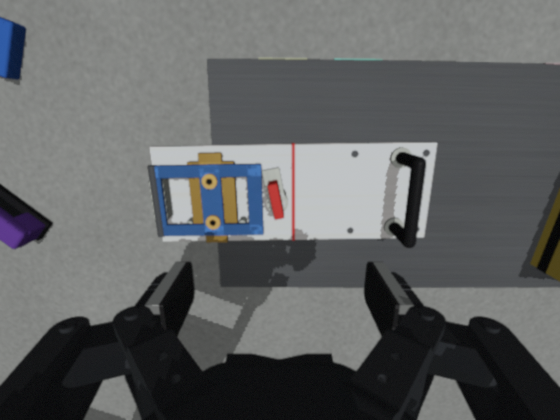

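The wrist view shows the rib at about (270,182)–(280,217). The line runs (293,143)–(293,238), and the ledge edge runs (208,58)–(220,286). The handle bar is at (418,160)–(410,243). I'll measure with masks.

Run:
```python
from h import *
f=grab('wrist');im=f['frame'].astype(int)
c,_=ray(f,(280,210));print('cam',c.round(3))
hsv=cv2.cvtColor(f['frame'],cv2.COLOR_RGB2HSV)
m=(((hsv[...,0]<8)|(hsv[...,0]>172))&(hsv[...,1]>120)&(hsv[...,2]>70)).astype(np.uint8)
rib=m.copy();rib[:,288:]=0;rib[:,:262]=0;rib[:170]=0;rib[230:]=0
ys,xs=np.nonzero(rib);print('rib',len(xs),cv2.minAreaRect(np.c_[xs,ys].astype(np.float32)))
for y in range(178,222,3):
    r=np.nonzero(rib[y])[0]
    if len(r):print(y,r.min(),r.max(),hsv[y,r.min():r.max()+1,2])
ln=m.copy();ln[:,:288]=0;ln[:,300:]=0
ys,xs=np.nonzero(ln);p=np.polyfit(ys,xs,1);print('line',ys.min(),ys.max(),p)
a=onz(f,(np.polyval(p,ys.min()-.5),ys.min()-.5),.093);b=onz(f,(np.polyval(p,ys.max()+.5),ys.max()+.5),.093)
print('line',a[:2],b[:2],(a+b)[:2]/2,np.degrees(np.arctan2(*(b-a)[[1,0]])),np.linalg.norm(b-a))
e=[onz(f,q,.085)[:2] for q in((208,58),(220,286))];print('edge',e,np.degrees(np.arctan2(*(e[1]-e[0])[::-1])),np.linalg.norm(e[1]-e[0]))
h=[onz(f,q,.139)[:2] for q in((418,160),(410,243),(414,200))];print('handle',h)
```

```text
cam [0.608 0.038 0.383]
rib 353 ((275.0008239746094, 199.60398864746094), (36.834136962890625, 9.87138557434082), 78.2317123413086)
181 274 275 [95 94]
184 269 276 [119 128 137 144 150 157 162 152]
187 268 277 [164 178 184 185 185 185 185 184 178 159]
190 268 278 [147 173 183 185 185 185 185 185 183 172 145]
193 269 278 [155 176 183 185 185 184 185 185 182 166]
196 270 279 [168 181 185 185 185 185 185 183 175 154]
199 270 279 [147 173 183 184 185 185 185 185 182 170]
202 271 280 [158 177 184 185 185 185 185 184 179 163]
205 272 281 [170 181 184 184 184 185 185 183 171 146]
208 272 281 [149 173 182 184 185 185 185 185 181 167]
211 273 282 [162 177 183 184 185 185 185 184 175 154]
214 274 282 [171 181 183 184 184 184 184 182 171]
217 275 281 [175 180 182 182 182 181 179]
line 143 240 [8.30872113e-04 2.92784732e+02]
line [0.58592511 0.01910546] [ 0.48634826 -0.00534437] [0.53613668 0.00688055] -166.20465990850968 0.10253459332091831
edge [array([0.64202524, 0.1125271 ]), array([0.40847048, 0.06211489])] -167.81971513140982 0.23893349653999937
handle [array([ 0.5989999 , -0.08224426]), array([ 0.52675141, -0.10227551]), array([ 0.56572051, -0.09128639])]
```

Run:
```python
from h import *
f=grab('wrist')
a=np.radians(78.23);d=18.4*np.array([np.cos(a),np.sin(a)]);c=np.array([275,199.6])
u=onz(f,c-d,.1405)[:2];l=onz(f,c+d,.1405)[:2]
dr=(u-l)/np.linalg.norm(u-l)
piv=l+10*.001*dr;ang=np.degrees(np.arctan2(dr[1],dr[0]))
t=np.radians(103.5);pj=np.array([.5361,.0069])+.016*np.array([np.cos(t),np.sin(t)])
print(u,l,np.linalg.norm(u-l),'pivot',piv,'from line',pj,'tongue dir deg',ang,'button',ang-13.5)
P=(piv+pj)/2
th=np.radians(ang+90-180)
print(P,np.degrees(th))
env.reach([*P,.16],ori(th))
g=grab('wrist','w2.png')
print(proj(g,[*P,.1405]),monitor.sense()['position'],kinematics.ik([*P,.124],ori(th))[5],kinematics.ik([*P,.124],ori(th+1.4))[5])
cv2.imwrite('pics/w2.png',g['frame'][60:320,130:430,::-1].repeat(2,0).repeat(2,1))
```

```text
[0.55422167 0.03232468] [0.52447565 0.01904917] 0.03257399367660079 pivot [0.53360748 0.02312466] from line [0.53236487 0.02245792] tongue dir deg 24.050986788198827 button 10.550986788198827
[0.53298618 0.02279129] -65.94901321180117
[279.40492035 248.12556349] [0.53400587 0.02245736 0.16193813] 0.9739927389488976 -0.4260072610511023
```

View pics/w2.png

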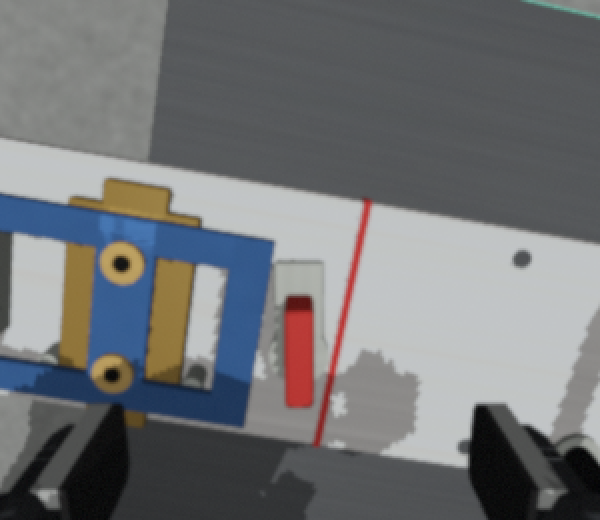

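The rib lies parallel to the pads and centred between them: crop x is 299, as predicted, and the pivot is at crop (299,376). I'll grip and turn it.

Run:
```python
from h import *
s=lambda t:print(t,(lambda m:(m['position'].round(4),m['contact_force'].round(1),m['ft_torque'].round(2),round(m['finger_gap'],3),m['clock']))(monitor.sense()))
P=[.533,.0228,.124]
s('0');print(env.movel(P,velocity=.05,guard=8));s('down')
env.close_gripper(25);s('grip')
q=np.array(monitor.sense()['joints'])
for k in range(1,5):
    q2=q.copy();q2[5]-=np.radians(79.5)*k/4;env.set_joints(q2);s(k)
env.hold(.3);env.release();s('rel')
m=monitor.sense()['position'];env.movel([m[0],m[1],.2],velocity=.15);s('up')
grab('wrist','w3.png')
```

```text
0 (array([0.534 , 0.0225, 0.1619]), array([ 0., -1.,  1.]), array([ 0.03, -0.  , -0.  ]), 0.997, 3.075)
False
down (array([0.5332, 0.0228, 0.1242]), array([-0.5,  0.2,  0.3]), array([ 0.02,  0.06, -0.01]), 0.996, 3.9417)
grip (array([0.5331, 0.0227, 0.1241]), array([-0.1, -1.2,  2.1]), array([-0.09,  0.02, -0.  ]), 0.104, 4.625)
1 (array([0.533 , 0.0228, 0.1241]), array([-0.6,  0.3,  0.7]), array([0.09, 0.16, 0.04]), 0.098, 5.05)
2 (array([0.5328, 0.0229, 0.1241]), array([-2.5,  1.1,  2.4]), array([0.33, 0.54, 0.  ]), 0.094, 5.475)
3 (array([0.5327, 0.0229, 0.1242]), array([-3.5,  2.9,  4.8]), array([0.46, 0.85, 0.08]), 0.097, 5.9)
4 (array([0.5325, 0.0229, 0.1241]), array([-5.9,  1. ,  4.2]), array([0.32, 1.06, 0.08]), 0.094, 6.325)
rel (array([0.5331, 0.0227, 0.1241]), array([ 0.1, -0.1,  1.4]), array([-0.01, -0.  , -0.01]), 1.0, 7.35)
up (array([0.5327, 0.0228, 0.1991]), array([ 0.3, -0.1, -0.3]), array([ 0.05, -0.01,  0.01]), 1.002, 8.0083)
```

View pics/w3.png

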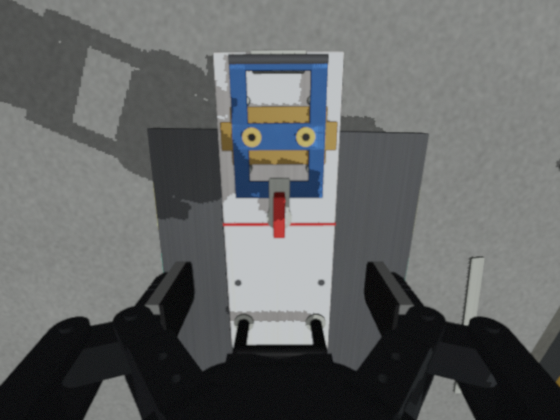

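The tongue now lies over the leaf, with the rib at (279,192–237) along the jig's x. The line is at row about 224, columns 223–336. The ledge edge runs from (149,128) to (428,133). I'll measure from this view and grip the handle.

```bash
cat >> h.py <<'E'
def redline(f,box,z=.093):
    x0,x1,y0,y1=box
    hsv=cv2.cvtColor(f['frame'],cv2.COLOR_RGB2HSV)
    m=((hsv[...,0]<8)|(hsv[...,0]>172))&(hsv[...,1]>90)&(hsv[...,2]>70)
    k=np.zeros_like(m);k[y0:y1,x0:x1]=1;ys,xs=np.nonzero(m&k)
    return xs,ys
def yawof(a,b): d=b-a;return np.degrees(np.arctan2(d[1],d[0]))
E
python3 - <<'E'
from h import *
f=grab('wrist');g=cv2.GaussianBlur(cv2.cvtColor(f['frame'],cv2.COLOR_RGB2GRAY),(3,3),0).astype(float)
xs,ys=redline(f,(215,345,216,234));k=(xs<268)|(xs>292);xs,ys=xs[k],ys[k]
p=np.polyfit(xs,ys,1);L=[onz(f,(x,np.polyval(p,x)),.093) for x in(xs.min()-.5,xs.max()+.5)]
c=(L[0]+L[1])/2;print('line',xs.min(),xs.max(),p,c,yawof(*L)+90,np.linalg.norm(L[1]-L[0]))
cols=np.r_[385:422:2];rows=[]
E=[]
for x in list(range(155,178,2))+list(cols):
    w=g[118:145,x];d=np.diff(w);i=np.argmin(d);E.append((x,118+i+.5))
E=np.array(E);pe=np.polyfit(E[:,0],E[:,1],1);r=E[:,1]-np.polyval(pe,E[:,0]);k=abs(r)<1.5;pe=np.polyfit(E[k,0],E[k,1],1)
print(E[:,1],pe)
e=[onz(f,(x,np.polyval(pe,x)),.085) for x in(149.5,427.5)]
print('edge',e,yawof(*e)+90,np.linalg.norm(e[1]-e[0]))
ye=np.radians(yawof(*e)+90);X=np.array([np.cos(ye),np.sin(ye)]);Y=np.array([-X[1],X[0]])
d=c[:2]-(e[0]+e[1])[:2]/2;print('line in edge frame',d@X,d@Y)
E
```

```text
line 223 335 [-3.15226218e-03  2.24956557e+02] [0.53593491 0.00710001 0.093     ] 103.74952317820188 0.1016921225675468
[127.5 127.5 127.5 127.5 127.5 127.5 127.5 127.5 127.5 127.5 127.5 127.5
 130.5 131.5 131.5 131.5 131.5 131.5 131.5 131.5 131.5 131.5 131.5 131.5
 131.5 131.5 131.5 131.5 131.5 131.5 131.5] [1.65846397e-02 1.24757252e+02]
edge [array([0.40994649, 0.06330642, 0.085     ]), array([0.63959678, 0.1148067 , 0.085     ])] 102.63976329986382 0.23535406643320422
line in edge frame -0.08241309424331483 0.007041039631988907
```

Run:
```python
from h import *
s=lambda t:print(t,(lambda m:(m['position'].round(4),m['contact_force'].round(1),m['ft_torque'].round(2),round(m['finger_gap'],3),m['clock']))(monitor.sense()))
h=np.array([.5609,-.0949]);th=np.radians(103.75-180)
env.reach([*h,.2],ori(th));s('above')
print(env.movel([*h,.1145],velocity=.08,guard=8));s('down')
env.close_gripper(70);env.hold(.2);s('grip')
m=monitor.sense()['position']
X=np.array([np.cos(np.radians(102.64)),np.sin(np.radians(102.64))])
env.movel([*(h+.065*X),.1142],velocity=.04,frame=ori(np.radians(102.64-180)));env.hold(.3);s('slid')
grab('wrist','w4.png');grab('side','s4.png');f=grab('scene','c4.png')
A=cv2.imread('pics/c4.png')[150:270,180:340];B=cv2.imread('pics/s4.png')[140:260,210:335]
A=cv2.resize(A,(400,300),interpolation=cv2.INTER_CUBIC);B=cv2.resize(B,(312,300),interpolation=cv2.INTER_CUBIC)
W=cv2.imread('pics/w4.png')[0:280]
o=np.zeros((580,712,3),np.uint8);o[:300,:400]=A;o[:300,400:]=B;o[300:,:560]=W
cv2.imwrite('pics/m4.png',o)
```

```text
above (array([ 0.5608, -0.0946,  0.1997]), array([-0.6, -0.1, -1.1]), array([ 0.01, -0.01, -0.02]), 0.999, 9.35)
False
down (array([ 0.5612, -0.095 ,  0.1151]), array([ 0.9, -0.1, -0. ]), array([0.01, 0.03, 0.  ]), 1.003, 10.5667)
grip (array([ 0.561 , -0.095 ,  0.1147]), array([-1.2,  0.2,  3.5]), array([-0.12,  0.15,  0.04]), 0.116, 11.45)
slid (array([ 0.5474, -0.0325,  0.1148]), array([ 2. , -6.5,  4.6]), array([-0.99, -0.14,  0.05]), 0.114, 13.525)
```

View pics/m4.png

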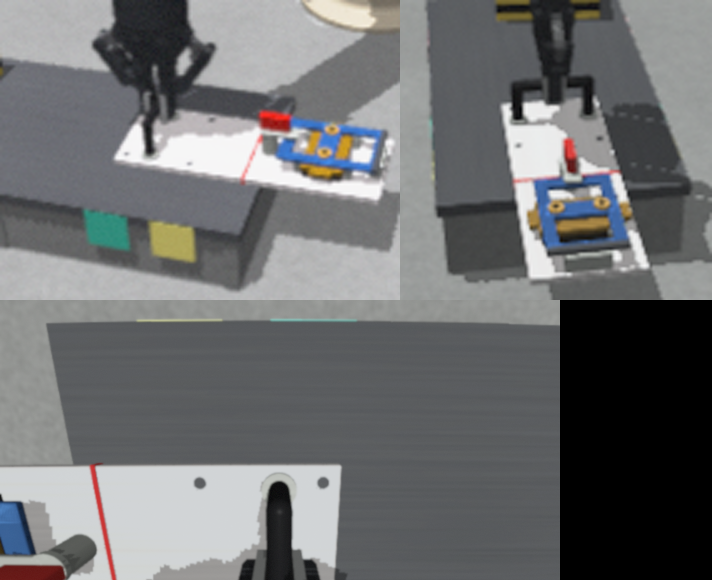

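The composite shows the jig flat with the button locked, and the line still short of the edge. In the wrist part the line meets the plate side at (95,164), while the ledge edge runs (48,24)–(72,163). I'll measure the remaining gap with the wrist and side views.

```bash
cat > m.py <<'E'
from h import *
def measure(tag):
    f=grab('wrist',tag+'w.png');g=cv2.GaussianBlur(cv2.cvtColor(f['frame'],cv2.COLOR_RGB2GRAY),(3,3),0).astype(float)
    # ledge edge: per row first strong light->dark step going right
    E=[]
    for y in range(40,150,2):
        d=np.diff(g[y,:140]);i=np.argmin(d)
        if d[i]<-8:E.append((y,i+.5))
    E=np.array(E);pe=np.polyfit(E[:,0],E[:,1],1);k=abs(E[:,1]-np.polyval(pe,E[:,0]))<2;pe=np.polyfit(E[k,0],E[k,1],1)
    xs,ys=redline(f,(20,160,162,235))
    out={}
    for n in range(3):
        p=np.polyfit(ys,xs,1);k=abs(xs-np.polyval(p,ys))<4;xs,ys=xs[k],ys[k]
    e=[onz(f,(np.polyval(pe,y),y),.085)[:2] for y in(30,160)]
    l=[onz(f,(np.polyval(p,y),y),.093)[:2] for y in(167,ys.max())]
    ay=yawof(e[1],e[0]); X=np.array([np.cos(np.radians(ay+90)),np.sin(np.radians(ay+90))])
    print('W edge yaw',ay+90,'line yaw',yawof(l[1],l[0])+90,'n',len(E),len(xs),ys.max(),'line x at ends',[(q-e[1])@X for q in l])
    return f
E
python3 - <<'E'
from m import *
measure('m5')
fb=grab('side');fa=grab('scene')
X=np.array([np.cos(np.radians(102.6)),np.sin(np.radians(102.6))])
# side composite: 2.5x of crop (210,140), offset x 400
B=lambda u,v:((u-400+.5)/2.496-.5+210,(v+.5)/2.5-.5+140)
e=[onz(fb,B(*q),.085)[:2] for q in((438,213),(690,185))];l=[onz(fb,B(*q),.093)[:2] for q in((514,181),(617,172))]
print('S edge',e,yawof(*e),'line',l,yawof(*l),[(q-(e[0]+e[1])/2)@X for q in l])
A=lambda u,v:((u+.5)/2.5-.5+180,(v+.5)/2.5-.5+150)
e=[onz(fa,A(*q),.085)[:2] for q in((239,237),(297,98))];l=[onz(fa,A(*q),.093)[:2] for q in((243,181),(262,140))]
print('C edge',e,yawof(*e),'line',l,yawof(*l),[(q-(e[0]+e[1])/2)@X for q in l])
E
```

```text
W edge yaw 102.59184022899875 line yaw 102.56339591472893 n 55 326 234 line x at ends [np.float64(-0.016513631949408074), np.float64(-0.01649339339734122)]
S edge [array([0.63690793, 0.12427763]), array([0.40887442, 0.06440343])] -165.2880742674921 line [array([0.57275788, 0.08082061]), array([0.47780796, 0.05942043])] -167.29868652887444 [np.float64(-0.02407240655302113), np.float64(-0.024244513565484262)]
C edge [array([0.64755926, 0.11558494]), array([0.41148198, 0.06475391])] -167.84885921105283 line [array([0.57942265, 0.08406793]), array([0.50946868, 0.06998044])] -168.61393749693718 [np.float64(-0.016840347300748203), np.float64(-0.015328575964209785)]
```

The wrist and scene views agree on a 16.5 mm gap, with the line square to within 0.1°. I'll slide the rest of the way and re-check.

Run:
```python
from m import *
s=lambda t:print(t,(lambda m:(m['position'].round(4),m['contact_force'].round(1),m['ft_torque'].round(2),round(m['finger_gap'],3),m['clock']))(monitor.sense()))
X=np.array([np.cos(np.radians(102.6)),np.sin(np.radians(102.6))])
h=np.array([.5609,-.0949])+.0815*X
env.movel([*h,.1142],velocity=.03,frame=ori(np.radians(102.6-180)));env.hold(.4);s('slid')
measure('m6');grab('side','s6.png');grab('scene','c6.png')
A=cv2.imread('pics/c6.png')[170:250,220:340];B=cv2.imread('pics/s6.png')[170:260,215:335]
A=cv2.resize(A,None,fx=4,fy=4,interpolation=cv2.INTER_CUBIC)[:, :400+80];B=cv2.resize(B,None,fx=4,fy=4,interpolation=cv2.INTER_CUBIC)
W=cv2.imread('pics/m6w.png')[20:240,0:320]
o=np.zeros((580,800,3),np.uint8);o[:320,:480]=A;o[320:540,:320]=W;o[200:560,320:800]=B
cv2.imwrite('pics/m6.png',o)
```

```text
slid (array([ 0.5441, -0.0163,  0.1151]), array([ 1.7, -5.2,  6.3]), array([-0.8 , -0.21,  0.04]), 0.109, 14.925)
W edge yaw 102.59019486711695 line yaw 102.53285224503429 n 55 329 234 line x at ends [np.float64(-0.00014766492821620172), np.float64(-0.00010679914695934406)]
```

View pics/m6.png

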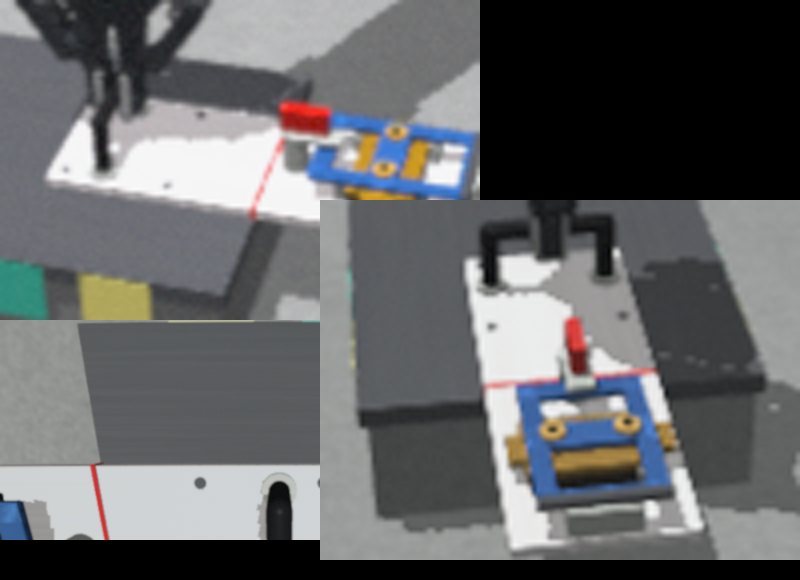

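The wrist part shows the painted line end on the plate's side meeting the ledge edge at (99,462). Measured offset is −0.1 mm and 0.06° off square. The side view is ambiguous by a few millimetres, so I'll do one contrast-stretched check of where the line meets the edge in both outboard views.

Run:
```python
from h import *
fa=grab('scene');fb=grab('side')
# edge (top) from wrist estimate: passes through this point with yaw 12.6 deg
w=grab('wrist');e0=onz(w,(100,164),.085);y=np.radians(12.59);D=np.array([np.cos(y),np.sin(y),0])
def z(f,x0,y0,W,H,s):
    im=np.clip(f['frame'][y0:y0+H,x0:x0+W,::-1].astype(float)*1.6,0,255).astype(np.uint8)
    im=cv2.resize(im,None,fx=s,fy=s,interpolation=cv2.INTER_CUBIC)
    for t in np.arange(-.2,.12,.01):   # dots: predicted edge
        p=proj(f,e0+D*t);q=((p-[x0,y0]+.5)*s-.5).astype(int)
        cv2.circle(im,tuple(int(v) for v in q),2,(0,255,0),-1)
    return im
a=z(fa,265,195,50,65,8);b=z(fb,220,195,100,40,4)
o=np.zeros((520,800,3),np.uint8);o[:,:400]=a;o[:160,400:]=b;
cv2.imwrite('pics/m7.png',o);print(e0,monitor.sense()['contact_force'],monitor.sense()['clock'])
```

```text
[0.56918712 0.09819294 0.085     ] [ 1.72276143 -5.65766341  5.43557707] 15.225
```

View pics/m7.png

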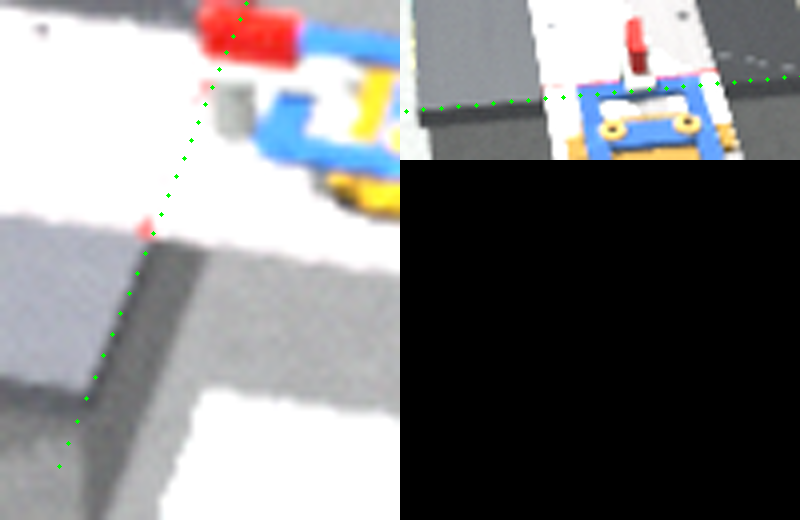

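The line's foot on the plate side, at (148,235), meets the visible ledge corner at about (150,242). The predicted edge dots follow the real edge in both views. The jig is flat, held and at rest, so I'm handing in.

Run:
```python
from h import *
job.hand_in();m=monitor.sense();print(m['position'],m['contact_force'],m['finger_gap'],m['clock'])
```

```text
the job is handed in; nothing more can be done
the job is handed in; nothing more can be done
```

The drilling jig is ready and the job is handed in: the turnbutton is locked over the leaf, and the red line is at the ledge's end edge. The gripper still holds the jig's tail by the handle. Handing in gives no verdict, so the results below come from my own last checks.

I turned the red turnbutton about 80° to its stop, gripped the handle at 70 N, and slid the jig outward flat in two moves totalling 81.5 mm.

- **Line at the edge:** the wrist camera put it 0.1 mm short of the edge and 0.06° off square. The scene camera agreed to about 1 mm.
- **Button and jig:** in the last pictures the tongue lies over the shut leaf and the jig looks flat. I judged both by eye.
- **Hold:** the fingers were closed on the bar with a steady load, about 15 s into the 45 s.
- **Disagreement:** my hand-picked side-view readings put the line several millimetres further back than the other cameras, about 7 mm at the mid-slide check. I put this down to poor picking, because the edge position from the wrist camera matched the visible edge in both outside views.
- **Box, dispenser and stapler:** I saw no contact and the arm stayed clear of them, but I did not re-measure their positions.

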